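# Ready the desktop X-ray analyser for the next sample and hold its lid open

### The job

Get the desktop X-ray analyser ready for the next sample: first push its open filter drawer fully home until it seats, then raise the sample lid by its bar handle to at least 45 degrees and finish with the gripper still holding it up there, because it drops shut if let go. Nothing outside shows whether the lid is locked, so with the drawer home tug the bar first; only if the lid is caught, slide the release tab beside it all the way away from the lid, let it spring back and then lift (working the release on a lid that is free trips the safety circuit for nothing). Leave everything else where it stands.

Things in the scene. Friction and masses are not known exactly. Their poses are not given: they have to be found in the camera images.
- analyser: Desktop X-ray fluorescence analyser, a white box 300 mm deep (its x) by 400 mm wide (its y) by 140 mm high, fixed to the table. Origin at the centre of its underside; x points from its front (the robot's side, where the drawer is) to its back, y to its left seen from the robot, z up. Lid and drawer share the centre line y = -70 mm of this frame.
- drawer (a joint): Filter drawer in the front face, m: 0 is home, grows as it comes out towards the robot (at most 0.085). It slides with about 1 N of friction. A ball catch resists with up to about 6 N from 11 mm before home to 4 mm before home, then draws it in the rest of the way to the end stop.
- drawer_pull (a point): Centre of the drawer's pull, a horizontal steel bar 10 mm thick and 70 mm long along the analyser's y, 30 mm in front of the drawer's grey front panel (128 mm wide, 52 mm high). It is 98 mm above the table. With the drawer home it lies 180 mm in front of the analyser's origin (x = -180, y = -70 mm in its frame).
- lid (a joint): Grey lid on the analyser's top, rad: 0 is shut, grows as the front edge rises, stop at 1.05. Hinged at the back; about 0.5 kg; it falls shut from every angle (about 3 N at the bar lifts it from shut, less as it rises; the bar is 181 mm from the hinge axis). If the lock has caught it, it rises only about 0.017 rad (3 mm at the bar) and then stands firm; if not, it lifts freely. The lock bolt is hidden under the deck.
- lid_bar (a point): Centre of the bar of the lid's bar handle, axes as the analyser's while the lid is shut (it turns with the lid). The bar is round steel, 12 mm thick and 104 mm long along its y, near the lid's front edge, its axis 34 mm above the lid's top, carried by a 12 mm post at each end. 210 mm above the table with the lid shut. The lid is 190 mm deep, 200 mm wide, 34 mm high.
- lid_hinge (a point): Centre of the lid's hinge axis, which runs along the analyser's y, 142 mm above the table; the shut lid's bar is 168 mm in front of it and 68 mm above it.
- release (a joint): Lid release, m: a spring-return slide, 0 at rest, grows to 0.012 as the tab is pushed sideways away from the lid (along the analyser's +y). It needs about 6 N at the most; a caught bolt jumps clear at about 0.008 and stays clear when the tab springs back. It looks the same whether the lid is caught or not.
- release_tab (a point): Centre of the release tab, a black ribbed block 26 mm along the analyser's x, 14 mm along its y and 18 mm high, standing on the deck to the left of the lid; 151 mm above the table, its top at 160 mm. At rest its side that faces the lid is 53 mm from the lid's side wall.
- sample_cup: Bystander: white plastic sample cup, 36 mm across, 26 mm high, standing on the analyser's deck behind the release. Origin under its centre.
- ref_puck: Bystander: steel and brass reference disc, 40 mm across, 14 mm high, on the table in front of the analyser. Origin under its centre.
- circuit_board: Bystander: small green circuit board, 75 by 55 by 13 mm, on the table in front of the analyser. Origin under its centre.
- tweezers: Bystander: steel tweezers, 122 mm long (x), 7 mm high, on the table in front of the analyser. Origin under the middle.

How it is judged (in metres and radians):
On the way, in this order (a step that is already met when the one before it is completed fails the run):
1. the filter drawer is pushed home and seats (value of joint drawer below 0.003 m), for 0.2 s.
2. the lid is tugged upward by its handle before the lock has been worked (value of joint lid above 0.01 rad and (contact force between the fingers and lid_c5 above 0.5 N or contact force between the fingers and lid_c6 above 0.5 N or contact force between the fingers and lid_c7 above 0.5 N) and distance of bolt_c0 from where it was at the start of the episode below 0.003 m), for 0.05 s.
3. the lid is held by its handle at 45 degrees or nearly (value of joint lid above 0.72 rad and (contact force between the fingers and lid_c5 above 0.2 N or contact force between the fingers and lid_c6 above 0.2 N or contact force between the fingers and lid_c7 above 0.2 N)), for 0.2 s.
At the end, for the whole second after the job is handed in: The gripper's fingers hold the lid's bar handle (more than 0.2 N on it) with the lid at 0.72 rad (41 degrees) or more, the filter drawer is within 3 mm of home, and the release tab is back at rest (within 3 mm) (all of step 3 and value of joint each of drawer, release below 0.003 m); the arm keeps its last pose, push and grip.
It fails at once if the release is worked although the lid is not caught (value of joint release above 0.007 m and distance of bolt_c0 from where it was at the start of the episode below 0.002 m).
It fails at once if a bystander is knocked or pushed away (more than 25 mm) (distance of any of sample_cup, ref_puck, circuit_board, tweezers, film_camera, mouse, cup_jar, cleaner_can from where it was at the start of the episode above 0.025 m).
It also fails if it takes over 72 s, if anything falls off the work surface, if the arm or the gripper's body presses on something with over 40 N, if the wrist force passes 120 N, or if a joint passes its speed limit or range.

### The arm

A 6-joint arm with a two-finger parallel gripper is mounted at the origin on the work surface. World frame = base frame: x ahead of the robot, y to its left, z up, the work surface at z = 0. Lengths are in m, angles in degrees, forces in N, time in s.
With the tool pointing down it reaches from about 0.4 to 0.825 m from the base axis. Payload 7 kg.
Tool frame: the origin (TCP) lies on the centre line of the jaws, within the pads' length; the fingertips stand r.nose_length ahead of it and the grasp point (between the pads) lies 2 mm behind it (r.nose_length is the distance from the TCP to the fingertips, in m); z points along the fingers, y is the direction in which the jaws open and shut (so a half turn about z gives the same grasp; the last joint's range is limited). The gripper opens to 88 mm and grips with 3 to 60 N. Pads are 19 mm wide; open, the fingers measure 130 mm over their backs; the gripper's body (78 mm by 193 mm) begins 47 mm behind the grasp point.
Start: joints at [-52.133, 20.546, 0.682, 0, -70.136, -16.507], TCP at [0.246, -0.629, 0.244] pointing down, gripper open.
Joint ranges: [-176.03, 176.03], [-82.01, 121.73], [-58.28, 71.71], [-173.87, 95.51], [-174.79, -0.11], [-173.66, 173.66]. Speed limits (degrees/s): [136.94, 136.94, 172.46, 180, 180, 180].

### API

Orientations are given as [roll, pitch, yaw] about the fixed x, y, z axes, in that order (R = Rz(yaw) Ry(pitch) Rx(roll)).
In Python, from plant import r gives the robot as it stands.
- The arm moves only by the tool apply_moves, never from a script. Its argument "targets" is a list of rows, each a list of 3 entries, a list of its own where there are three numbers: the shift along the tool's x, y, z scaled (see below), then the turn, a rotation vector about the tool's x, y, z scaled (see below), then the finger opening in mm, from 0 to 87.6. A call has 1 to 5 rows; each row shifts and turns the pose as measured when the row begins, along the tool's axes as they then stand; what a row does not reach is not made up. The controller multiplies each number of a shift by 0.04 m and each number of a turn by 8 degrees. A row lasts 1/10 s, in which the tool goes at most 50 mm and 8.59 degrees, less where a joint would pass 70% of its speed; a pose out of reach is approached as far as the arm can. A call with a number of a shift or a turn outside -1 to 1 is refused whole. A call with a gripper value outside its range is refused whole. The fingers move at their own pace and stop on an object; "squeeze" is the grip in N (left out, the last holds). Time passes only in rows, so rows that do not move let the fingers close. It gives the time, the measured TCP pose, the force and the opening at its end, in the units of the state.
- r.get_state(): the state, without advancing time (a new reading comes with each control period).
- r.capture(name): name is "scene" or "side" or "wrist"; returns a dict with "img" (420x560x3 uint8, blue, green, red), "z_map" (420x560 float32, m along the optical axis (not along the pixel's ray), 0 where there is no reading), "fx", "fy", "cx", "cy" (pixels), "k1" (the pictures are not rectified: a ray, as slopes to the right and down, at radius r is drawn at 1 + k1 r^2 times it, then the intrinsics apply), "camera_from_world" (4x4, takes a point from world to camera coordinates); the wrist camera has in their place "mount" (4x4, takes a point from camera to tool coordinates, whose origin is the TCP and whose axes are the flange's). Camera axes: x right, y up, looking along -z (the intrinsics and any distortion apply to the point x, -y, -z); pixel columns grow to the right and rows downward; lengths in m; the calibration is good to about 2 mm. A picture is of the moment at which its call begins: read the wrist's pose just before it.
- r.close_job(): hands the job in, once; it reports no verdict.
The state is a dict: "time_s": time; "joints": joint angles; "qd": joint speeds; "joint_torque": joint torques, N m; "tcp_pos": TCP position; "eef_rot": TCP orientation; "contact_force": force on the tool from outside, world axes, zero at the start; "moment": the same for the moment, N m; "gripper_width": finger opening in m.
Only numpy, scipy, OpenCV 4.12 (cv2) and the standard library are available. Lean on these libraries where they do the work, as an engineer would, in place of code of your own. Each camera call takes 0.05 s, during which the arm holds its last target.

## Working session

There is one attempt and no reset: what is moved stays moved. The work goes in short steps, Python scripts to look and compute and a tool call to move; the robot and the scene stay as the last step left them, time stands still between calls to the robot, and variables do not carry over. Pictures are saved under pics/ and viewed, and the job is handed in when it is done.

Besides the shell and the picture viewer there is one more tool, called after ">>>" by a JSON object that holds its "fn" and its "kwargs", one argument or row to a line. apply_moves: Moves the arm, as the interface text tells. Its arguments: {"type":"object","properties":{"targets":{"type":"array","items":{"type":"array"}},"squeeze":{"type":"number"}},"required":["targets"]}

```bash
mkdir -p pics; ls; python3 - <<'E'
from plant import r
import cv2,numpy as np
s=r.get_state()
for k,v in s.items(): print(k,v)
print(r.nose_length)
for n in ["scene","side"]:
    c=r.capture(n); cv2.imwrite(f"pics/{n}0.png",c["img"]); np.savez(f"{n}0.npz",**c)
    print({k:c[k] for k in c if k not in("img","z_map")})
E
```

```text
pics
time_s 0.0
joints [-5.21322570e+01  2.05908856e+01  6.31614987e-01 -2.15236841e-02
 -7.01366700e+01 -1.65064318e+01]
qd [ 0.04968064  0.06761116  0.09392322 -0.01990907 -0.11185787 -0.03268859]
joint_torque [-6.37036428e-04 -5.82716954e+01  2.93052721e+01  6.99712291e+00
  6.82882121e-03 -1.67053158e-04]
tcp_pos [ 0.24566099 -0.62818323  0.24260807]
eef_rot [ 1.79902264e+02 -7.86218596e-03 -1.58646012e+02]
contact_force [ 0.15576412  0.58251819 -0.71938407]
moment [-0.01597428  0.01375391  0.00460651]
gripper_width 0.0878437495063013
0.017
{'fx': 426.63814160312427, 'fy': 426.63814160312427, 'cx': 279.84286042807923, 'cy': 207.72754911766316, 'k1': -0.01943560657372, 'camera_from_world': array([[-0.89323669,  0.44944183, -0.01141298,  0.52588685],
       [-0.32995183, -0.63809215,  0.69567966,  0.10432239],
       [ 0.30538501,  0.62517233,  0.71826148, -1.19048744],
       [ 0.        ,  0.        ,  0.        ,  1.        ]])}
{'fx': 467.6378841826265, 'fy': 467.6378841826265, 'cx': 279.83765586554983, 'cy': 207.74308691175722, 'k1': -0.09091099498627916, 'camera_from_world': array([[-0.7426851 , -0.66963937, -0.00139941,  0.43957172],
       [ 0.38725771, -0.43120364,  0.81492017, -0.34264881],
       [-0.54630606,  0.60468714,  0.57957153, -0.66906178],
       [ 0.        ,  0.        ,  0.        ,  1.        ]])}
```

View pics/scene0.png

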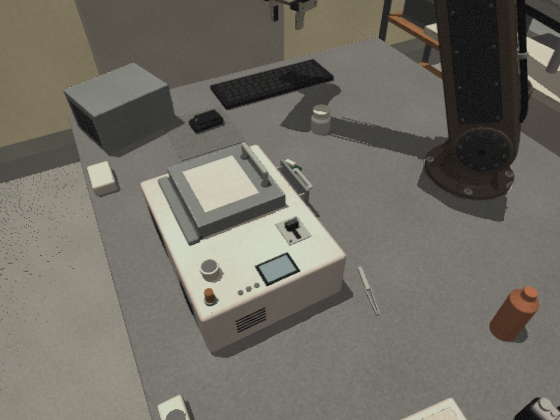

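View pics/side0.png

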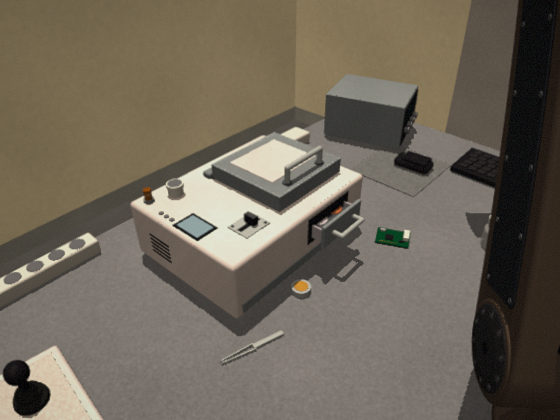

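The scene view shows the analyser around (240,240), with the lid bar at (257,167), tab at (292,226) and drawer at (297,180). The side view shows the open drawer at (340,222), the lid bar at (304,165) and the tab at (251,217). Next I'll locate the analyser.

```bash
cat > h.py <<'E'
import numpy as np,cv2
from scipy.spatial.transform import Rotation as R
def cloud(c,T=None):
    h,w=c["z_map"].shape
    u,v=np.meshgrid(np.arange(w),np.arange(h))
    K=np.array([[c["fx"],0,c["cx"]],[0,c["fy"],c["cy"]],[0,0,1.]])
    p=np.stack([u,v],-1).reshape(-1,1,2).astype(float)
    n=cv2.undistortPoints(p,K,np.array([float(c["k1"]),0,0,0])).reshape(h,w,2)
    z=c["z_map"]
    P=np.stack([n[...,0]*z,-n[...,1]*z,-z,np.ones_like(z)],-1)
    if T is None: T=np.linalg.inv(c["camera_from_world"])
    W=P@T.T
    W=W[...,:3]; W[z<=0]=np.nan
    return W
def proj(c,X,T=None):
    X=np.atleast_2d(X); 
    if T is None: T=c["camera_from_world"]
    C=X@T[:3,:3].T+T[:3,3]
    x=C[:,0]/-C[:,2]; y=-C[:,1]/-C[:,2]; f=1+float(c["k1"])*(x*x+y*y)
    return np.stack([x*f*c["fx"]+c["cx"],y*f*c["fy"]+c["cy"]],-1)
E
python3 - <<'E'
import numpy as np,cv2
from h import *
for n in ["scene","side"]:
    c=dict(np.load(f"{n}0.npz")); W=cloud(c)
    x,y,z=W[...,0],W[...,1],W[...,2]
    for (u,v) in ([(292,226),(257,167),(235,245),(210,180),(150,185),(338,255),(214,330),(296,178)] if n=="scene" else [(250,217),(304,165),(220,205),(270,160),(340,222),(330,212),(302,287),(393,237),(240,265)]):
        print(n,u,v,W[v,u].round(4))
    m=(abs(z-0.14)<0.006)
    k=cv2.connectedComponentsWithStats(m.astype(np.uint8))
    i=1+np.argmax(k[2][1:,4]); mm=k[1]==i
    P=W[mm][:,:2]; print(mm.sum(),W[mm].mean(0))
    print(cv2.minAreaRect((P*1000).astype(np.float32)), np.median(z[mm]))
E
```

```text
scene 292 226 [0.5995 0.079  0.1547]
scene 257 167 [ 0.5957 -0.094   0.1756]
scene 235 245 [0.7153 0.0599 0.1394]
scene 210 180 [ 0.7038 -0.0979  0.179 ]
scene 150 185 [ 0.8193 -0.1865  0.1409]
scene 338 255 [0.5496 0.1729 0.1395]
scene 214 330 [0.8127 0.186  0.0926]
scene 296 178 [ 0.5082 -0.0733  0.1233]
12726 [0.69643336 0.07234027 0.14019561]
((686.7008666992188, -15.519638061523438), (297.7095642089844, 400.1742858886719), 1.1002216339111328) 0.14018041326958464
side 250 217 [0.5933 0.0794 0.1598]
side 304 165 [ 0.6209 -0.1076  0.1774]
side 220 205 [0.6841 0.073  0.1406]
side 270 160 [ 0.687  -0.0748  0.1781]
side 340 222 [ 0.5015 -0.0789  0.1056]
side 330 212 [ 0.536  -0.0915  0.1066]
side 302 287 [0.4991 0.0382 0.0135]
side 393 237 [ 0.4509 -0.2242  0.0068]
side 240 265 [0.5336 0.1641 0.1359]
9963 [0.64822996 0.06974811 0.14055653]
((685.5823364257812, -11.8970947265625), (301.4918212890625, 400.17169189453125), 1.2919772863388062) 0.14064817316847045
```

```bash
python3 - <<'E'
import numpy as np,cv2
from h import *
th=np.radians(1.2); O=np.array([.6862,-.0137]); Rz=np.array([[np.cos(th),-np.sin(th)],[np.sin(th),np.cos(th)]])
def rng(a): return [x.round(4) for x in np.percentile(a,[1,10,50,90,99],axis=0)]
for n in ["scene","side"]:
    c=dict(np.load(f"{n}0.npz")); W=cloud(c); A=W.copy(); A[...,:2]=(W[...,:2]-O)@Rz
    x,y,z=A[...,0],A[...,1],A[...,2]
    def show(nm,m): print(n,nm,m.sum(),*(rng(A[m]) if m.sum() else []))
    show("bar",(z>.2)&(z<.225)&(abs(x)<.15)&(abs(y+.07)<.12))
    show("lidtop",(abs(z-.177)<.008)&(abs(x)<.15)&(abs(y+.07)<.12))
    show("tab",(z>.148)&(z<.17)&(y>.05)&(y<.13)&(x<-.02)&(x>-.15))
    show("pull",(x<-.19)&(x>-.32)&(abs(y+.07)<.07)&(z>.05))
    show("front",(x<-.135)&(x>-.165)&(abs(y)<.19)&(z>.02)&(z<.12))
    m=(x<-.135)&(x>-.16)&(y>.03)&(y<.19)&(z>.02)&(z<.12)
    if m.sum()>50:
        p=np.polyfit(y[m],x[m],1);print("front fit",p, np.degrees(np.arctan(p[0])))
    show("cup",(z>.145)&(y>.05)&(y<.2)&(x>-.02)&(x<.15))
    show("tbl",(z>.004)&(z<.03)&(x<-.16)&(x>-.4)&(abs(y)<.3))
E
```

```text
scene bar 239 [-0.0878 -0.1257  0.2009] [-0.0859 -0.1145  0.2079] [-0.0804 -0.0608  0.2143] [-0.0772 -0.0178  0.2166] [-0.0763 -0.0145  0.2178]
scene lidtop 5615 [-0.1001 -0.171   0.1706] [-0.0751 -0.1474  0.1751] [ 0.0003 -0.0555  0.177 ] [0.0696 0.0167 0.1787] [0.0846 0.0274 0.1803]
scene tab 120 [-0.0993  0.081   0.1482] [-0.0962  0.0837  0.1503] [-0.0851  0.0909  0.1593] [-0.0748  0.0941  0.1618] [-0.0733  0.0952  0.1629]
scene pull 120 [-0.2128 -0.1096  0.0964] [-0.211  -0.1044  0.0987] [-0.2062 -0.0697  0.1022] [-0.2021 -0.0363  0.1038] [-0.1981 -0.0331  0.1052]
scene front 3 [-0.1642 -0.1256  0.108 ] [-0.1642 -0.1061  0.1082] [-0.164  -0.0195  0.1092] [-0.1634 -0.0182  0.1093] [-0.1633 -0.0179  0.1093]
scene cup 510 [0.083  0.0988 0.1453] [0.0891 0.1064 0.1476] [0.1065 0.1271 0.1656] [0.1237 0.1735 0.168 ] [0.1289 0.1761 0.1697]
scene tbl 272 [-0.3959 -0.2832  0.004 ] [-0.3107 -0.2312  0.0043] [-0.2184  0.175   0.0059] [-0.1949  0.2484  0.0122] [-0.1866  0.2729  0.0157]
side bar 295 [-0.0897 -0.1235  0.2008] [-0.0889 -0.1155  0.2067] [-0.0866 -0.0616  0.2137] [-0.0814 -0.0146 
[... 237 characters left out ...]
04] [-0.0905  0.0947  0.1592] [-0.0782  0.0977  0.162 ] [-0.0742  0.099   0.1632]
side pull 221 [-0.2142 -0.1066  0.0959] [-0.2133 -0.1021  0.0981] [-0.2092 -0.0637  0.1022] [-0.1949 -0.0311  0.1041] [-0.1909 -0.0291  0.1055]
side front 3678 [-0.1619 -0.1792  0.0244] [-0.1528 -0.0748  0.0355] [-0.1501  0.0694  0.081 ] [-0.1488  0.1687  0.1125] [-0.148   0.1878  0.1192]
front fit [-0.00026291 -0.15007973] -0.01506339836660935
side cup 403 [0.0793 0.1013 0.1456] [0.083  0.1097 0.1477] [0.0985 0.129  0.164 ] [0.1182 0.1758 0.1683] [0.1254 0.1789 0.1699]
side tbl 1005 [-0.3382 -0.239   0.0041] [-0.259  -0.2203  0.0045] [-0.2111  0.0524  0.0065] [-0.179   0.2247  0.0146] [-0.1657  0.2732  0.0164]
```

```bash
cat > go.py <<'E'
import sys,numpy as np
from h import *
from plant import r
def delta(p,rpy):
    s=r.get_state(); Rc=R.from_euler('xyz',s["eef_rot"],degrees=True)
    Rt=R.from_euler('xyz',rpy,degrees=True)
    d=Rc.inv().apply(np.array(p)-s["tcp_pos"])/0.04
    w=(Rc.inv()*Rt).as_rotvec(degrees=True)/8
    print("pos",s["tcp_pos"].round(4) if hasattr(s["tcp_pos"],'round') else s["tcp_pos"],"rot",np.round(s["eef_rot"],2),"F",np.round(s["contact_force"],2),"w",s["gripper_width"],"t",s["time_s"])
    print("shift",d.round(2),"turn",w.round(2))
if __name__=="__main__":
    a=[float(v) for v in sys.argv[1:]]; delta(a[:3],a[3:])
E
python3 - <<'E'
import numpy as np
from h import *
c=dict(np.load("scene0.npz")); W=cloud(c); print(W[112,320],W[120,320],W[123,205],W[95,262])
E
python3 go.py .445 -.088 .243 180 0 -178.8
```

```text
[ 0.2816289  -0.34339824  0.07679252] [ 0.28325674 -0.33796814  0.0524076 ] [ 0.5855895  -0.52065081  0.02693397] [ 0.35406368 -0.60070429  0.01687524]
pos [ 0.2457 -0.6282  0.2427] rot [ 1.7992e+02 -1.0000e-02 -1.5865e+02] F [ 0.65  0.34 -0.5 ] w 0.08768510380027264 t 0.1
shift [-9.560e+00  1.076e+01  1.000e-02] turn [ 0.01 -0.    2.52]
```

>>> {"fn": "apply_moves", "kwargs": {
  "targets": [
    [[0,0.8,0],[0,0,0.84],20],
    [[0,0.9,0],[0,0,0.84],0],
    [[0,0.9,0],[0,0,0.84],0],
    [[-0.4,1,0],[0,0,0],0],
    [[-0.4,1,0],[0,0,0],0]
  ]
}}

```text
time_s: 0.6
tcp_pos: [0.2486, -0.4446, 0.2378]
eef_rot: [179.6, -0.3, 180.0]
contact_force: [1.0, 0.5, 0.1]
gripper_width: 0.0534
```

>>> {"fn": "apply_moves", "kwargs": {
  "targets": [
    [[-0.4,1,0],[0,0,0],0],
    [[-0.4,1,0],[0,0,0],0],
    [[-0.4,1,0],[0,0,0],0],
    [[-0.4,1,0],[0,0,0],0],
    [[-0.4,1,0],[0,0,0],0]
  ]
}}

```text
time_s: 1.1
tcp_pos: [0.3286, -0.2366, 0.2379]
eef_rot: [179.5, -0.3, 179.8]
contact_force: [1.5, 0.6, 0.2]
gripper_width: 0.0127
```

```bash
python3 go.py .445 -.088 .243 180 0 -178.8
```

```text
pos [ 0.3286 -0.2366  0.2379] rot [179.53  -0.34 179.79] F [1.47 0.63 0.16] w 0.012692141844492933 t 1.1
shift [-2.89  3.73 -0.11] turn [ 0.06 -0.04 -0.18]
```

>>> {"fn": "apply_moves", "kwargs": {
  "targets": [
    [[-0.7,0.9,0],[0,0,-0.2],0],
    [[-0.7,0.9,0],[0,0,0],0],
    [[-0.7,0.9,0],[0,0,0],0],
    [[-0.7,0.9,0],[0,0,0],0],
    [[0,0,0],[0,0,0],0]
  ]
}}

```text
time_s: 1.6
tcp_pos: [0.4411, -0.0796, 0.2395]
eef_rot: [179.5, -0.1, -178.3]
contact_force: [-2.1, -1.2, -0.4]
gripper_width: 0.0008
```

```bash
python3 go.py .447 -.088 .100 180 0 -178.8; python3 - <<'E'
from plant import r
import cv2,numpy as np
s=r.get_state(); c=r.capture("wrist"); cv2.imwrite("pics/w1.png",c["img"]); np.savez("w1.npz",**c); print(c["mount"])
E
```

```text
pos [ 0.4411 -0.0796  0.2395] rot [ 1.7947e+02 -1.1000e-01 -1.7827e+02] F [-2.13 -1.23 -0.4 ] w 0.000798434904000338 t 1.6
shift [-0.15 -0.25  3.48] turn [ 0.07 -0.01  0.07]
[[-9.90732153e-04  9.58495103e-01  2.85107269e-01  7.63381156e-02]
 [ 9.99999254e-01  1.15318965e-03 -4.01937220e-04  1.91812989e-04]
 [-7.14037611e-04  2.85106659e-01 -9.58495531e-01 -1.40521121e-01]
 [ 0.00000000e+00  0.00000000e+00  0.00000000e+00  1.00000000e+00]]
```

View pics/w1.png

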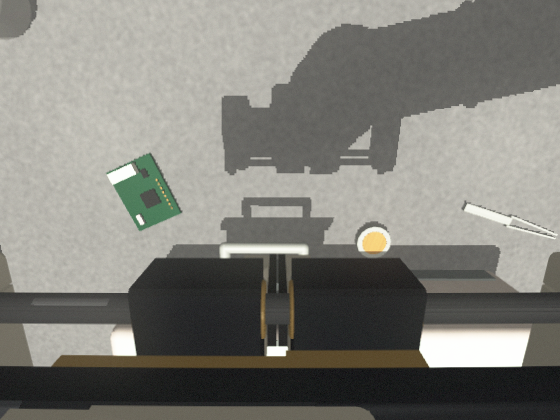

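The wrist view shows the pull bar at (265,248), ahead of the closed fingers, with the puck at (373,240) and the board at (145,190) clear of the way down. Descending.

>>> {"fn": "apply_moves", "kwargs": {
  "targets": [
    [[0,-0.2,0.9],[0,0,0],0],
    [[0,0,0.9],[0,0,0],0],
    [[0,0,0.9],[0,0,0],0],
    [[0,0,0.7],[0,0,0],0],
    [[0,0,0],[0,0,0],0]
  ]
}}

```text
time_s: 2.15
tcp_pos: [0.4378, -0.0901, 0.1002]
eef_rot: [179.5, -0.0, -178.3]
contact_force: [0.2, 0.4, 0.1]
gripper_width: 0.0004
```

```bash
python3 go.py .455 -.088 .100 180 0 -178.8; python3 - <<'E'
from plant import r
import cv2,numpy as np
c=r.capture("side"); cv2.imwrite("pics/s2.png",c["img"][140:300,220:460].repeat(3,0).repeat(3,1))
E
```

```text
pos [ 0.4378 -0.0901  0.1002] rot [ 1.7946e+02 -4.0000e-02 -1.7832e+02] F [0.22 0.4  0.11] w 0.0003708359896794748 t 2.15
shift [-0.43  0.04  0.  ] turn [ 0.07 -0.01  0.06]
```

View pics/s2.png

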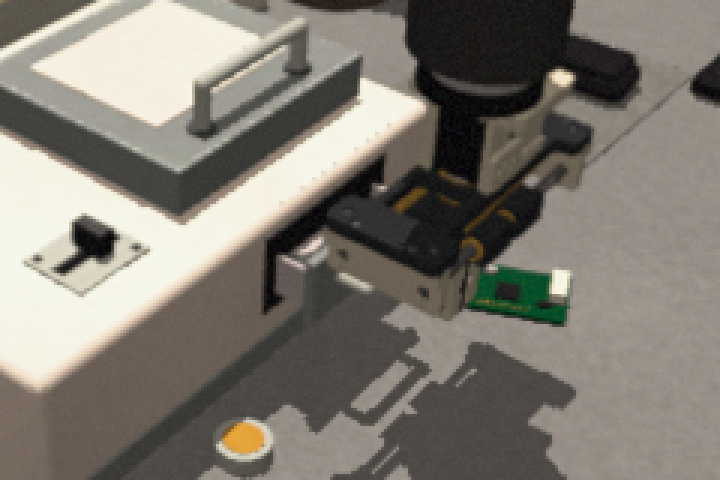

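The closed fingers stand in front of the pull at about (455,290), level with it. Pushing.

>>> {"fn": "apply_moves", "kwargs": {
  "targets": [
    [[-0.3,0,0],[0,0,0],0],
    [[-0.3,0,0],[0,0,0],0],
    [[-0.2,0,0],[0,0,0],0],
    [[-0.2,0,0],[0,0,0],0]
  ]
}}

```text
time_s: 2.6
tcp_pos: [0.483, -0.0896, 0.1067]
eef_rot: [179.4, 0.3, -178.3]
contact_force: [-5.7, 0.8, -2.3]
gripper_width: 0.0002
```

>>> {"fn": "apply_moves", "kwargs": {
  "targets": [
    [[-0.2,0,0],[0,0,0],0],
    [[-0.2,0,0],[0,0,0],0]
  ]
}}

```text
time_s: 2.8
tcp_pos: [0.4923, -0.0899, 0.1058]
eef_rot: [179.5, -0.6, -178.5]
contact_force: [-41.8, 6.1, 28.6]
gripper_width: 0.0006
```

>>> {"fn": "apply_moves", "kwargs": {
  "targets": [
    [[0.1,0,0],[0,0,0],0]
  ]
}}

```text
time_s: 2.9
tcp_pos: [0.4877, -0.0903, 0.1056]
eef_rot: [179.5, -0.8, -178.5]
contact_force: [0.7, 0.0, 0.3]
gripper_width: 0.0007
```

```bash
python3 go.py .48 -.088 .100 180 0 -178.8; python3 - <<'E'
from plant import r
import cv2,numpy as np
c=r.capture("side"); cv2.imwrite("pics/s3.png",c["img"][140:300,220:460].repeat(3,0).repeat(3,1))
E
```

```text
pos [ 0.4877 -0.0903  0.1056] rot [ 179.48   -0.76 -178.47] F [0.73 0.   0.33] w 0.000738414433834225 t 2.9
shift [0.19 0.06 0.14] turn [ 0.06 -0.09  0.04]
```

View pics/s3.png

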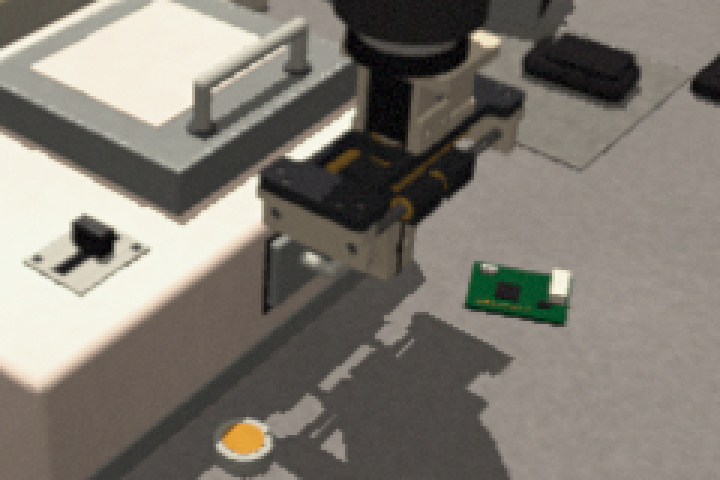

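The drawer panel now looks flush with the front (300,260). Backing off, then rising to check it.

>>> {"fn": "apply_moves", "kwargs": {
  "targets": [
    [[0.5,0,0],[0,0,0],0],
    [[0.2,0,-0.5],[0,0,0],0],
    [[0,0,-1],[0,0,0],0],
    [[0,0,-1],[0,0,0],0],
    [[0,0,-1],[0,0,0],20]
  ]
}}

```text
time_s: 3.45
tcp_pos: [0.4627, -0.0919, 0.2478]
eef_rot: [179.5, -0.7, -178.4]
contact_force: [0.8, 1.0, -1.1]
gripper_width: 0.0043
```

>>> {"fn": "apply_moves", "kwargs": {
  "targets": [
    [[0,0,-1],[0,0,1],50],
    [[0,0,-1],[0,0,1],50],
    [[0,0,-0.5],[0,0,1],50],
    [[0,0,0],[0,0,1],50],
    [[0,0,0],[0,0,1],50]
  ]
}}

```text
time_s: 3.95
tcp_pos: [0.4713, -0.0927, 0.3645]
eef_rot: [179.0, 0.3, 140.3]
contact_force: [0.7, -0.5, -0.3]
gripper_width: 0.0428
```

```bash
python3 go.py .560 -.0854 .300 180 0 -88.8; python3 - <<'E'
from plant import r
import cv2,numpy as np
from h import *
c=r.capture("side"); cv2.imwrite("pics/s4.png",c["img"]); 
th=np.radians(1.2); O=np.array([.6862,-.0137]); Rz=np.array([[np.cos(th),-np.sin(th)],[np.sin(th),np.cos(th)]])
W=cloud(c);A=W.copy(); A[...,:2]=(W[...,:2]-O)@Rz
x,y,z=A[...,0],A[...,1],A[...,2]
m=(x<-.165)&(x>-.25)&(abs(y+.07)<.045)&(z>.085)&(z<.11)
print(m.sum(),np.percentile(A[m],[2,50,98],axis=0))
E
```

```text
pos [ 0.4713 -0.0927  0.3645] rot [179.02   0.33 140.32] F [ 0.68 -0.46 -0.28] w 0.04278355110352942 t 3.95
shift [-1.58  1.53  1.65] turn [  0.02   0.16 -16.36]
198 [[-0.18523963 -0.10581392  0.09622256]
 [-0.18088004 -0.06374248  0.10215254]
 [-0.16568943 -0.02950898  0.10506528]]
```

View pics/s4.png

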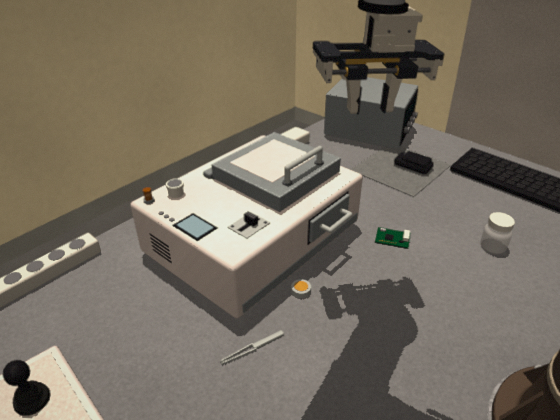

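The drawer front is flush and the pull at (335,215) reads x = -180 mm, so the drawer is home. My turn went the wrong way, towards joint 6's limit, so I'll turn back.

>>> {"fn": "apply_moves", "kwargs": {
  "targets": [
    [[0,0,0],[0,0,-1],50],
    [[0,0,0],[0,0,-1],50],
    [[0,0,0],[0,0,-1],50],
    [[0,0,0],[0,0,-1],50],
    [[0,0,0],[0,0,-1],50]
  ]
}}

```text
time_s: 4.5
tcp_pos: [0.4757, -0.0924, 0.3677]
eef_rot: [179.5, 1.5, -177.9]
contact_force: [-0.2, 0.3, -0.5]
gripper_width: 0.0503
```

>>> {"fn": "apply_moves", "kwargs": {
  "targets": [
    [[0,0,0],[0,0,-1],50],
    [[0,0,0],[0,0,-1],50],
    [[0,0,0],[0,0,-1],50],
    [[0,0,0],[0,0,-1],50],
    [[0,0,0],[0,0,-1],50]
  ]
}}

```text
time_s: 5.0
tcp_pos: [0.4797, -0.092, 0.3698]
eef_rot: [-179.0, 1.8, -135.2]
contact_force: [0.3, 0.5, -0.5]
gripper_width: 0.0498
```

>>> {"fn": "apply_moves", "kwargs": {
  "targets": [
    [[0,0,0],[0,0,-1],50],
    [[0,0,0],[0,0,-1],50],
    [[0,0,0],[0,0,-1],50],
    [[0,0,0],[0,0,-1],50],
    [[0,0,0],[0,0,-1],50]
  ]
}}

```text
time_s: 5.5
tcp_pos: [0.4837, -0.0917, 0.3719]
eef_rot: [-177.5, 0.7, -92.4]
contact_force: [0.3, 0.5, 0.3]
gripper_width: 0.05
```

```bash
python3 go.py .560 -.0854 .300 180 0 -88.8
```

```text
pos [ 0.4837 -0.0917  0.3719] rot [-177.54    0.67  -92.43] F [0.35 0.52 0.29] w 0.05000796171235631 t 5.5
shift [-0.22 -1.82  1.88] turn [-0.31  0.07 -0.45]
```

>>> {"fn": "apply_moves", "kwargs": {
  "targets": [
    [[-0.1,-0.9,0.6],[-0.31,0,-0.45],50],
    [[-0.1,-0.9,0.6],[0,0,0],50],
    [[0,0,0.2],[0,0,0],50]
  ]
}}

```text
time_s: 5.8
tcp_pos: [0.5622, -0.0834, 0.3216]
eef_rot: [-179.2, 0.6, -87.7]
contact_force: [-0.6, -0.4, -1.6]
gripper_width: 0.0493
```

```bash
python3 go.py .6047 -.0854 .300 180 0 -88.8; python3 - <<'E'
from plant import r
import cv2,numpy as np
from h import *
s=r.get_state(); c=r.capture("wrist"); cv2.imwrite("pics/w5.png",c["img"])
T=np.eye(4); T[:3,:3]=R.from_euler('xyz',s["eef_rot"],degrees=True).as_matrix(); T[:3,3]=s["tcp_pos"]
W=cloud(c,T@c["mount"])
m=(W[...,2]>.205)&(W[...,2]<.225)&(abs(W[...,0]-.6)<.06)&(abs(W[...,1]+.085)<.08)
print(m.sum(),np.percentile(W[m],[2,50,98],axis=0).round(4)); P=W[m]; P=P[P[:,2]>.21]; print(np.polyfit(P[:,1],P[:,0],1),P.mean(0))
E
```

```text
pos [ 0.5622 -0.0834  0.3216] rot [-179.24    0.62  -87.71] F [-0.64 -0.42 -1.58] w 0.049342809686826965 t 5.8
shift [ 0.1  -1.05  0.55] turn [-0.09  0.08  0.14]
1985 [[ 0.5993 -0.1422  0.2096]
 [ 0.6041 -0.0976  0.2143]
 [ 0.6107 -0.0386  0.2162]]
[-0.02598369  0.60204944] [ 0.60454043 -0.09586768  0.21406345]
```

View pics/w5.png

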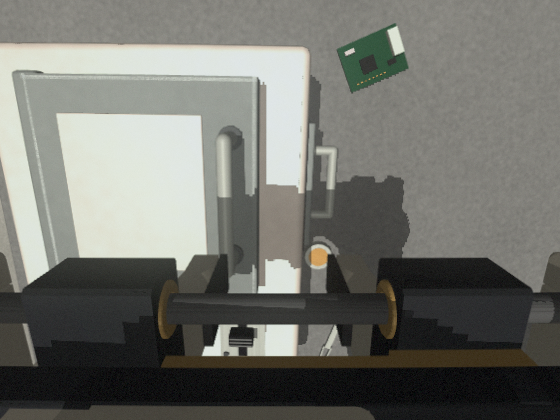

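The wrist view shows the bar running vertically at column 225, rows 135–260. Its measured position, x = 0.6045, agrees with the fixed cameras. Going above it and down.

>>> {"fn": "apply_moves", "kwargs": {
  "targets": [
    [[0.1,-0.55,0],[-0.09,0.08,0.14],50],
    [[0,-0.5,0],[0,0,0],50],
    [[0,0,0.3],[0,0,0],50]
  ]
}}

```text
time_s: 6.15
tcp_pos: [0.6048, -0.0867, 0.3123]
eef_rot: [-179.7, -0.1, -88.5]
contact_force: [-0.7, 0.3, -0.0]
gripper_width: 0.0499
```

```bash
python3 go.py .6045 -.087 .212 180 0 -88.8
```

```text
pos [ 0.6048 -0.0867  0.3123] rot [-1.7975e+02 -8.0000e-02 -8.8510e+01] F [-0.7   0.26 -0.04] w 0.0499264559995727 t 6.15
shift [0.   0.02 2.51] turn [-0.03 -0.01  0.04]
```

>>> {"fn": "apply_moves", "kwargs": {
  "targets": [
    [[0,0,0.8],[0,0,0],50],
    [[0,0,0.8],[0,0,0],50],
    [[0,0,0.6],[0,0,0],50],
    [[0,0,0.2],[0,0,0],50]
  ]
}}

```text
time_s: 6.55
tcp_pos: [0.6047, -0.087, 0.2159]
eef_rot: [-179.4, -0.0, -88.1]
contact_force: [-0.1, -0.4, 0.6]
gripper_width: 0.0496
```

```bash
python3 go.py .6045 -.087 .211 180 0 -88.8
```

```text
pos [ 0.6047 -0.087   0.2159] rot [-1.7935e+02 -4.0000e-02 -8.8140e+01] F [-0.1  -0.38  0.61] w 0.049631135500147396 t 6.55
shift [-0.    0.01  0.12] turn [-0.08 -0.    0.08]
```

Closing on the bar.

>>> {"fn": "apply_moves", "kwargs": {
  "targets": [
    [[0,0,0.12],[-0.08,0,0],0],
    [[0,0,0],[0,0,0],0],
    [[0,0,0],[0,0,0],0],
    [[0,0,0],[0,0,0],0],
    [[0,0,0],[0,0,0],0]
  ],
  "squeeze": 20
}}

```text
time_s: 7.05
tcp_pos: [0.6057, -0.0872, 0.2152]
eef_rot: [-179.7, -0.1, -88.0]
contact_force: [0.6, 1.6, 0.1]
gripper_width: 0.0153
```

>>> {"fn": "apply_moves", "kwargs": {
  "targets": [
    [[0,0,0],[0,0,0],0],
    [[0,0,0],[0,0,0],0]
  ]
}}

```text
time_s: 7.25
tcp_pos: [0.6044, -0.0872, 0.2154]
eef_rot: [-179.8, -0.0, -88.0]
contact_force: [2.2, -0.8, -5.0]
gripper_width: 0.0114
```

>>> {"fn": "apply_moves", "kwargs": {
  "targets": [
    [[0,0,-0.06],[0,0,0],0],
    [[0,0,-0.06],[0,0,0],0]
  ]
}}

```text
time_s: 7.45
tcp_pos: [0.6056, -0.0871, 0.2186]
eef_rot: [-179.7, -0.0, -88.1]
contact_force: [7.7, -4.9, -21.8]
gripper_width: 0.0113
```

>>> {"fn": "apply_moves", "kwargs": {
  "targets": [
    [[0,0,-0.08],[0,0,0],0],
    [[0,0,-0.08],[0,0,0],0]
  ]
}}

```text
time_s: 7.65
tcp_pos: [0.6056, -0.0871, 0.2187]
eef_rot: [-180.0, 0.1, -88.2]
contact_force: [9.6, -4.7, -24.0]
gripper_width: 0.0111
```

>>> {"fn": "apply_moves", "kwargs": {
  "targets": [
    [[0,0,0],[0,0,0],0],
    [[0,0,-0.06],[0,0,0],0],
    [[0,0,-0.06],[0,0,0],0]
  ],
  "squeeze": 40
}}

```text
time_s: 7.95
tcp_pos: [0.6056, -0.0871, 0.2188]
eef_rot: [179.8, 0.1, -88.3]
contact_force: [10.5, -5.7, -27.9]
gripper_width: 0.0107
```

```bash
python3 - <<'E'
from plant import r
import cv2,numpy as np
from h import *
print(r.get_state()["contact_force"],r.get_state()["tcp_pos"])
c=r.capture("side"); cv2.imwrite("pics/s6.png",c["img"][100:260,200:440].repeat(3,0).repeat(3,1)); np.savez("side6.npz",**c)
th=np.radians(1.2); O=np.array([.6862,-.0137]); Rz=np.array([[np.cos(th),-np.sin(th)],[np.sin(th),np.cos(th)]])
for c in (dict(np.load("side0.npz")),c):
    A=cloud(c); A[...,:2]=(A[...,:2]-O)@Rz
    x,y,z=A[...,0],A[...,1],A[...,2]
    m=(z>.165)&(z<.19)&(x>-.105)&(x<-.04)&(y<0.025)&(y>-.0)
    print(m.sum(),np.median(A[m],0))
    m=(z>.2)&(z<.225)&(x>-.1)&(x<-.06)&(y>-.035)&(y<-.015)
    print("bar",m.sum(),np.percentile(A[m][:,2],[50,90]))
E
```

```text
[ 10.5250246   -5.65312823 -27.9102775 ] [ 0.60561297 -0.08712107  0.21880104]
267 [-0.07750082  0.0120719   0.17653897]
bar 57 [0.21395877 0.21679584]
277 [-0.07890226  0.01279019  0.17959352]
bar 61 [0.21659813 0.21971311]
```

View pics/s6.png

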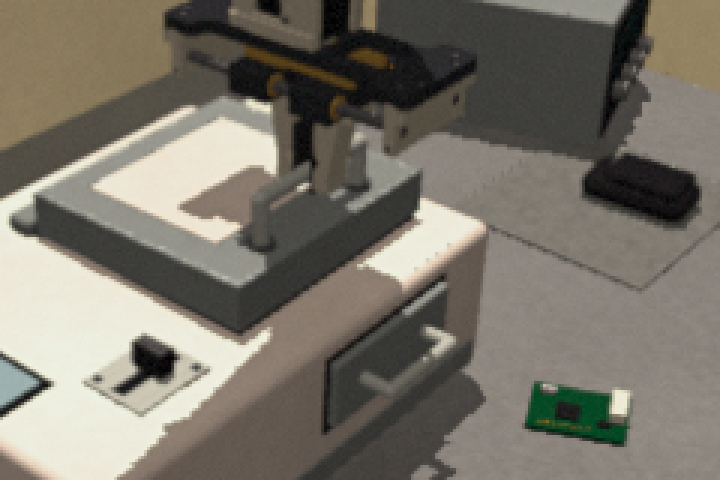

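The tug raised the lid 3 mm, and it then stood firm at 28 N, so it is caught. The picture shows the fingers on the bar at (300,180) and the tab at (152,352) with its slot running towards the lower left. Next I'll let the lid down, release the bar and go to the tab.

>>> {"fn": "apply_moves", "kwargs": {
  "targets": [
    [[0,0,0.08],[0,0,0],0],
    [[0,0,0.04],[0,0,0],0],
    [[0,0,0],[0,0,0],50],
    [[0,0,0],[0,0,0],50],
    [[0,0,0],[0,0,0],50]
  ],
  "squeeze": 20
}}

```text
time_s: 8.5
tcp_pos: [0.6058, -0.087, 0.2184]
eef_rot: [180.0, 0.1, -88.2]
contact_force: [0.1, 0.6, 0.2]
gripper_width: 0.0296
```

```bash
python3 go.py .6045 -.087 .29 180 0 -88.8
```

```text
pos [ 0.6058 -0.087   0.2184] rot [ 1.7997e+02  6.0000e-02 -8.8170e+01] F [0.12 0.56 0.17] w 0.02957133557768944 t 8.5
shift [-0.    0.03 -1.79] turn [0.   0.01 0.08]
```

>>> {"fn": "apply_moves", "kwargs": {
  "targets": [
    [[0,0,0],[0,0,0],50],
    [[0,0,0],[0,0,0],50],
    [[0,0,-0.8],[0,0,0.08],50],
    [[0,0,-0.8],[0,0,0],40],
    [[0,0,-0.2],[0,0,0],20]
  ]
}}

```text
time_s: 9.0
tcp_pos: [0.6052, -0.0872, 0.2913]
eef_rot: [179.8, 0.0, -88.8]
contact_force: [-0.4, -0.0, -0.2]
gripper_width: 0.0392
```

```bash
python3 go.py .598 .0425 .28 180 0 -88.8
```

```text
pos [ 0.6052 -0.0872  0.2913] rot [ 1.798e+02  4.000e-02 -8.884e+01] F [-0.43 -0.01 -0.2 ] w 0.03922698655985819 t 9.0
shift [-3.25  0.11  0.28] turn [ 0.03  0.   -0.  ]
```

>>> {"fn": "apply_moves", "kwargs": {
  "targets": [
    [[-0.9,0,0],[0,0,0],0],
    [[-0.9,0,0],[0,0,0],0],
    [[-0.9,0,0],[0,0,0],0],
    [[-0.5,0,0],[0,0,0],0],
    [[0,0,0],[0,0,0],0]
  ]
}}

```text
time_s: 9.5
tcp_pos: [0.6031, 0.0441, 0.2921]
eef_rot: [179.9, 0.1, -89.0]
contact_force: [0.3, -0.2, 0.2]
gripper_width: 0.002
```

```bash
python3 go.py .598 .0425 .164 180 0 -88.8;  python3 - <<'E'
from plant import r
import cv2,numpy as np
from h import *
s=r.get_state(); c=r.capture("wrist"); cv2.imwrite("pics/w7.png",c["img"])
T=np.eye(4); T[:3,:3]=R.from_euler('xyz',s["eef_rot"],degrees=True).as_matrix(); T[:3,3]=s["tcp_pos"]
W=cloud(c,T@c["mount"])
m=(W[...,2]>.15)&(W[...,2]<.17)&(abs(W[...,0]-.6)<.03)&(abs(W[...,1]-.08)<.03)
print(m.sum(),np.percentile(W[m],[2,50,98],axis=0).round(4) if m.sum() else "")
E
```

```text
pos [0.6031 0.0441 0.2921] rot [ 1.7995e+02  9.0000e-02 -8.9030e+01] F [ 0.32 -0.19  0.22] w 0.002002557254355242 t 9.5
shift [0.04 0.13 3.2 ] turn [ 0.01  0.01 -0.03]
539 [[0.5862 0.0662 0.1519]
 [0.5983 0.0714 0.1598]
 [0.6111 0.0799 0.1619]]
```

View pics/w7.png

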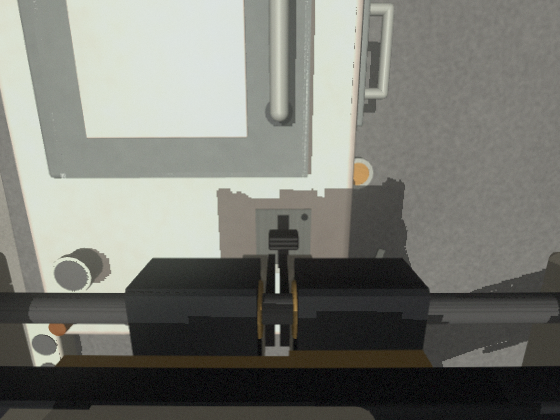

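The tab is at (284,240). It measures x = 0.598, with its lid-side face at y ≈ 0.067, and the fingers are in line on the lid side of it. Descending into the gap.

>>> {"fn": "apply_moves", "kwargs": {
  "targets": [
    [[0,0.1,0.9],[0,0,0],0],
    [[0,0,0.9],[0,0,0],0],
    [[0,0,0.9],[0,0,0],0],
    [[0,0,0.4],[0,0,0],0],
    [[0,0,0],[0,0,0],0]
  ]
}}

```text
time_s: 10.05
tcp_pos: [0.5993, 0.0395, 0.1645]
eef_rot: [-179.9, 0.1, -89.2]
contact_force: [0.2, -0.2, 0.7]
gripper_width: 0.0003
```

```bash
python3 go.py .598 .050 .164 180 0 -88.8;  python3 - <<'E'
from plant import r
import cv2
c=r.capture("side"); cv2.imwrite("pics/s8.png",c["img"][100:260,160:400].repeat(3,0).repeat(3,1))
E
```

```text
pos [0.5993 0.0395 0.1645] rot [-1.7993e+02  8.0000e-02 -8.9150e+01] F [ 0.23 -0.25  0.74] w 0.00033491968129934705 t 10.05
shift [-0.26  0.03  0.01] turn [-0.01  0.01 -0.04]
```

View pics/s8.png

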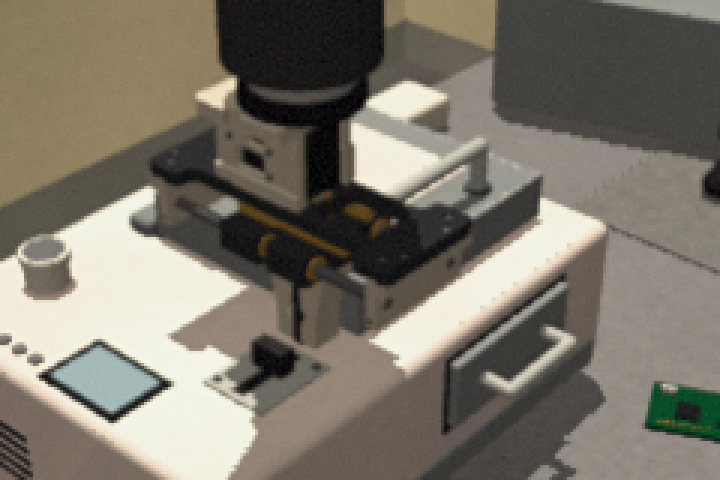

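The fingers are in the gap behind the tab (272,353). Pushing along +y.

>>> {"fn": "apply_moves", "kwargs": {
  "targets": [
    [[-0.3,0,0],[0,0,0],0],
    [[-0.2,0,0],[0,0,0],0],
    [[-0.15,0,0],[0,0,0],0]
  ]
}}

```text
time_s: 10.4
tcp_pos: [0.6004, 0.065, 0.1683]
eef_rot: [-179.7, 0.0, -89.3]
contact_force: [0.4, -3.9, -2.1]
gripper_width: 0.0
```

>>> {"fn": "apply_moves", "kwargs": {
  "targets": [
    [[-0.15,0,0],[0,0,0],0],
    [[-0.15,0,0],[0,0,0],0]
  ]
}}

```text
time_s: 10.6
tcp_pos: [0.6, 0.0691, 0.169]
eef_rot: [-179.9, -0.8, -89.2]
contact_force: [14.1, -42.4, -12.4]
gripper_width: 0.0004
```

>>> {"fn": "apply_moves", "kwargs": {
  "targets": [
    [[0.2,0,0],[0,0,0],0],
    [[0.3,0,0],[0,0,0],0],
    [[0.3,0,0],[0,0,0],0]
  ]
}}

```text
time_s: 10.9
tcp_pos: [0.6013, 0.0359, 0.1706]
eef_rot: [-179.8, -0.9, -89.1]
contact_force: [-0.4, 0.8, 1.0]
gripper_width: 0.0
```

```bash
python3 go.py .598 .042 .25 180 0 -88.8;  python3 - <<'E'
from plant import r
import cv2
c=r.capture("side"); cv2.imwrite("pics/s9.png",c["img"][100:260,160:400].repeat(3,0).repeat(3,1))
E
```

```text
pos [0.6013 0.0359 0.1706] rot [-179.83   -0.91  -89.11] F [-0.43  0.79  0.96] w 2.0206595344654857e-05 t 10.9
shift [-0.12  0.08 -1.99] turn [-0.02 -0.11 -0.04]
```

View pics/s9.png

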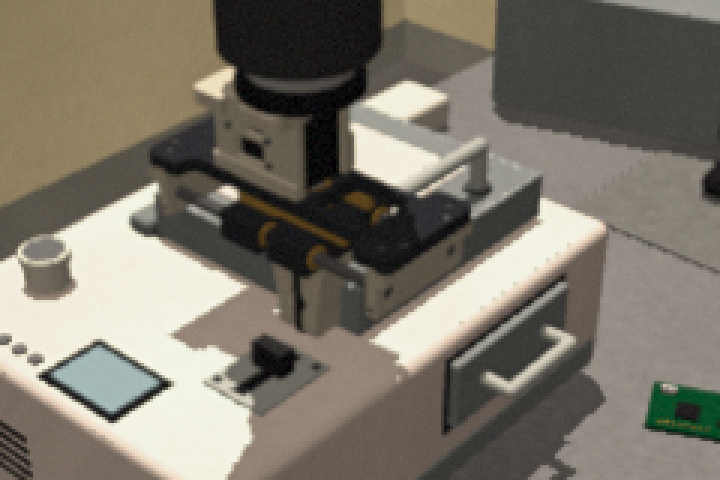

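The tab (272,353) has sprung back to rest. Going up and back to the bar.

>>> {"fn": "apply_moves", "kwargs": {
  "targets": [
    [[-0.1,0,-0.9],[0,-0.1,0],0],
    [[0,0,-1],[0,0,0],0],
    [[0,0,-1],[0,0,0],30],
    [[0.9,0,0],[0,0,0],50],
    [[0.9,0,0],[0,0,0],50]
  ]
}}

```text
time_s: 11.45
tcp_pos: [0.6031, -0.0302, 0.2937]
eef_rot: [-179.5, 0.2, -88.8]
contact_force: [1.1, -0.7, -1.2]
gripper_width: 0.0188
```

```bash
python3 go.py .6047 -.087 .29 180 0 -88.8
```

```text
pos [ 0.6031 -0.0302  0.2937] rot [-1.7952e+02  1.7000e-01 -8.8850e+01] F [ 1.13 -0.65 -1.21] w 0.018777120802307465 t 11.45
shift [ 1.42 -0.01  0.09] turn [-0.06  0.02 -0.01]
```

>>> {"fn": "apply_moves", "kwargs": {
  "targets": [
    [[0.7,0,0],[-0.06,0,0],50],
    [[0.7,0,0],[0,0,0],50],
    [[0,0,0.4],[0,0,0],50],
    [[0,0,0],[0,0,0],50]
  ]
}}

```text
time_s: 11.85
tcp_pos: [0.6057, -0.0904, 0.282]
eef_rot: [-179.4, 0.4, -89.0]
contact_force: [-0.3, -0.2, -0.1]
gripper_width: 0.0482
```

```bash
python3 go.py .6047 -.087 .212 180 0 -88.8
```

```text
pos [ 0.6057 -0.0904  0.282 ] rot [-179.45    0.37  -88.95] F [-0.31 -0.17 -0.13] w 0.048175994461873484 t 11.85
shift [-0.07  0.04  1.75] turn [-0.07  0.05 -0.02]
```

>>> {"fn": "apply_moves", "kwargs": {
  "targets": [
    [[-0.05,0.04,0.8],[-0.07,0,0],50],
    [[0,0,0.7],[0,0,0],50],
    [[0,0,0.3],[0,0,0],50],
    [[0,0,0.15],[0,0,0],50]
  ]
}}

```text
time_s: 12.25
tcp_pos: [0.6076, -0.0865, 0.2078]
eef_rot: [-179.5, 0.4, -88.8]
contact_force: [0.0, -0.2, -0.4]
gripper_width: 0.0499
```

>>> {"fn": "apply_moves", "kwargs": {
  "targets": [
    [[0,0,0],[0,0,0],0],
    [[0,0,0],[0,0,0],0],
    [[0,0,0],[0,0,0],0],
    [[0,0,0],[0,0,0],0],
    [[0,0,0],[0,0,0],0]
  ],
  "squeeze": 20
}}

```text
time_s: 12.75
tcp_pos: [0.6066, -0.0858, 0.211]
eef_rot: [-179.5, 0.4, -88.8]
contact_force: [-18.5, 2.9, 7.2]
gripper_width: 0.0152
```

>>> {"fn": "apply_moves", "kwargs": {
  "targets": [
    [[0,0,0],[0,0,0],0],
    [[0,0,0],[0,0,0],0],
    [[0,0,0],[0,0,0],0]
  ]
}}

```text
time_s: 13.05
tcp_pos: [0.6044, -0.0858, 0.2112]
eef_rot: [-179.7, 0.5, -88.8]
contact_force: [-0.5, -1.0, -3.0]
gripper_width: 0.0111
```

```bash
cat > arc.py <<'E'
import sys,numpy as np
from h import *
from plant import r
d=float(sys.argv[1]); k=0.5
s=r.get_state(); H=np.array([.7725,.142]); Rr=.1812
Rc=R.from_euler('xyz',s["eef_rot"],degrees=True)
za=Rc.apply([0,0,1]); p=np.array(s["tcp_pos"])
b=p; v=np.array([H[0]-b[0],b[2]-H[1]])
th=np.degrees(np.arctan2(v[1],v[0]))-22.04; tilt=np.degrees(np.arctan2(-za[0],-za[2]))
print("theta",th.round(2),"rad",np.radians(th).round(3),"radius",np.hypot(*v).round(4),"tilt",tilt.round(2),"p",p.round(4),"F",np.round(s["contact_force"],1),"w",round(s["gripper_width"],4),"t",s["time_s"])
def pose(t): 
    a=np.radians(t+22.04); return np.array([H[0]-Rr*np.cos(a),-.0858,H[1]+Rr*np.sin(a)])
pp,RR,ti=p,Rc,tilt
for i in range(1,6):
    t=th+d*i; q=pose(t); tt=max(0,min(k*t,90))
    Rn=R.from_euler('y',tt,degrees=True)*R.from_euler('xyz',[180,0,-88.8],degrees=True)
    print("shift",(RR.inv().apply(q-pp)/.04).round(2),"turn",((RR.inv()*Rn).as_rotvec(degrees=True)/8).round(2))
    pp,RR=q,Rn
E
python3 arc.py 3
```

```text
theta 0.34 rad 0.006 radius 0.1818 tilt -0.26 p [ 0.6044 -0.0858  0.2112] F [-0.5 -1.  -3. ] w 0.0111 t 13.05
shift [ 0.   -0.11 -0.21] turn [-0.24  0.05 -0.  ]
shift [ 0.   -0.1  -0.21] turn [-0.19 -0.    0.  ]
shift [ 0.   -0.11 -0.21] turn [-0.19 -0.   -0.  ]
shift [ 0.   -0.11 -0.21] turn [-0.19 -0.    0.  ]
shift [ 0.   -0.12 -0.21] turn [-0.19 -0.    0.  ]
```

>>> {"fn": "apply_moves", "kwargs": {
  "targets": [
    [[0,-0.11,-0.21],[-0.2,0,0],0],
    [[0,-0.11,-0.21],[-0.2,0,0],0]
  ]
}}

```text
time_s: 13.25
tcp_pos: [0.6118, -0.0856, 0.2272]
eef_rot: [176.9, 0.5, -88.8]
contact_force: [0.4, 0.3, -3.4]
gripper_width: 0.0112
```

```bash
python3 arc.py 4
```

```text
theta 5.9 rad 0.103 radius 0.1819 tilt 3.13 p [ 0.6118 -0.0856  0.2272] F [ 0.4  0.3 -3.4] w 0.0112 t 13.25
shift [ 0.01 -0.16 -0.27] turn [-0.23  0.05  0.  ]
shift [ 0.   -0.15 -0.28] turn [-0.25 -0.01 -0.  ]
shift [ 0.   -0.16 -0.27] turn [-0.25 -0.01  0.  ]
shift [ 0.   -0.17 -0.27] turn [-0.25 -0.01  0.  ]
shift [ 0.   -0.18 -0.26] turn [-0.25 -0.01 -0.  ]
```

Lifting freely at 3.4 N.

>>> {"fn": "apply_moves", "kwargs": {
  "targets": [
    [[0,-0.16,-0.27],[-0.25,0,0],0],
    [[0,-0.16,-0.27],[-0.25,0,0],0],
    [[0,-0.16,-0.27],[-0.25,0,0],0],
    [[0,-0.17,-0.27],[-0.25,0,0],0]
  ]
}}

```text
time_s: 13.65
tcp_pos: [0.6398, -0.0851, 0.2672]
eef_rot: [168.1, 0.6, -88.9]
contact_force: [-0.4, 0.1, -4.8]
gripper_width: 0.0111
```

```bash
python3 arc.py 4
```

```text
theta 21.29 rad 0.372 radius 0.1824 tilt 11.89 p [ 0.6398 -0.0851  0.2672] F [-0.4  0.1 -4.8] w 0.0111 t 13.65
shift [ 0.02 -0.2  -0.25] turn [-0.1   0.04  0.  ]
shift [ 0.   -0.19 -0.25] turn [-0.25 -0.01  0.  ]
shift [ 0.   -0.2  -0.25] turn [-0.25 -0.01  0.  ]
shift [ 0.   -0.21 -0.24] turn [-0.25 -0.01 -0.  ]
shift [ 0.   -0.21 -0.23] turn [-0.25 -0.01  0.  ]
```

>>> {"fn": "apply_moves", "kwargs": {
  "targets": [
    [[0,-0.2,-0.25],[-0.15,0,0],0],
    [[0,-0.19,-0.25],[-0.25,0,0],0],
    [[0,-0.2,-0.25],[-0.25,0,0],0],
    [[0,-0.21,-0.24],[-0.25,0,0],0]
  ]
}}

```text
time_s: 14.05
tcp_pos: [0.6787, -0.0843, 0.2992]
eef_rot: [160.2, 0.6, -88.9]
contact_force: [-2.8, 1.5, -1.2]
gripper_width: 0.0109
```

```bash
python3 arc.py 4
```

```text
theta 37.14 rad 0.648 radius 0.183 tilt 19.85 p [ 0.6787 -0.0843  0.2992] F [-2.8  1.5 -1.2] w 0.0109 t 14.05
shift [ 0.04 -0.24 -0.21] turn [-0.09  0.03  0.01]
shift [ 0.   -0.22 -0.23] turn [-0.25 -0.01  0.  ]
shift [ 0.   -0.23 -0.22] turn [-0.25 -0.01  0.  ]
shift [ 0.   -0.24 -0.21] turn [-0.25 -0.01  0.  ]
shift [ 0.01 -0.24 -0.2 ] turn [-0.25 -0.01  0.  ]
```

>>> {"fn": "apply_moves", "kwargs": {
  "targets": [
    [[0,-0.24,-0.21],[-0.1,0,0],0],
    [[0,-0.22,-0.23],[-0.25,0,0],0],
    [[0,-0.23,-0.22],[-0.25,0,0],0],
    [[0,-0.1,-0.1],[0,0,0],0],
    [[0,0,0],[0,0,0],0]
  ]
}}

```text
time_s: 14.55
tcp_pos: [0.7194, -0.0836, 0.318]
eef_rot: [154.6, 0.6, -88.8]
contact_force: [-2.4, 1.5, 3.3]
gripper_width: 0.0111
```

```bash
python3 arc.py 4;  python3 - <<'E'
from plant import r
import cv2,numpy as np
from h import *
c=r.capture("side"); cv2.imwrite("pics/s10.png",c["img"]); np.savez("side10.npz",**c)
th=np.radians(1.2); O=np.array([.6862,-.0137]); Rz=np.array([[np.cos(th),-np.sin(th)],[np.sin(th),np.cos(th)]])
A=cloud(c); A[...,:2]=(A[...,:2]-O)@Rz
x,y,z=A[...,0],A[...,1],A[...,2]
m=(y>.027)&(y<.034)&(z>.15)&(z<.36)&(x>-.1)&(x<.12); print("side wall",m.sum())
m=(x<-.165)&(x>-.25)&(abs(y+.07)<.045)&(z>.085)&(z<.11); print("pull",np.percentile(A[m],[2,50],axis=0)[:,0])
m=(z>.148)&(z<.17)&(y>.05)&(y<.13)&(x<-.02)&(x>-.15); print("tab",m.sum(),np.percentile(A[m],[1,50,99],axis=0)[:,1])
c=r.capture("scene"); cv2.imwrite("pics/c10.png",c["img"])
print(r.get_state()["tcp_pos"])
E
```

```text
theta 51.17 rad 0.893 radius 0.1838 tilt 25.39 p [ 0.7194 -0.0836  0.318 ] F [-2.4  1.5  3.3] w 0.0111 t 14.55
shift [ 0.06 -0.28 -0.16] turn [-0.27 -0.01  0.02]
shift [ 0.01 -0.25 -0.2 ] turn [-0.25 -0.01 -0.  ]
shift [ 0.01 -0.25 -0.19] turn [-0.25 -0.01  0.  ]
shift [ 0.01 -0.26 -0.18] turn [-0.25 -0.01  0.  ]
shift [ 0.01 -0.27 -0.17] turn [-0.25 -0.01 -0.  ]
side wall 961
pull [-0.18523584 -0.18071807]
tab 139 [0.08492983 0.0945649  0.09839403]
[ 0.71894674 -0.08357047  0.31780188]
```

View pics/s10.png

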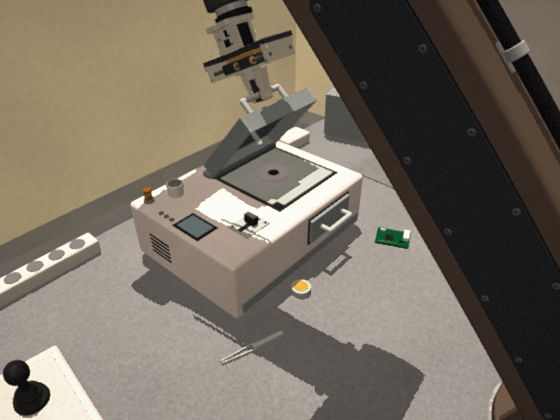

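View pics/c10.png

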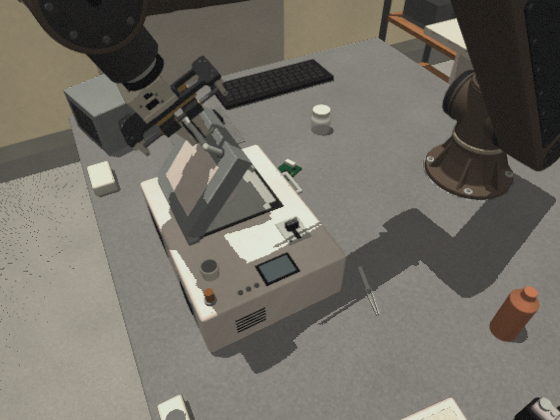

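The lid stands open in the gripper at (265,110) in the side view. The tab (250,219), drawer and bystanders are where they should be. I'll let it settle briefly, then hand in.

>>> {"fn": "apply_moves", "kwargs": {
  "targets": [
    [[0,0,0],[0,0,0],0],
    [[0,0,0],[0,0,0],0],
    [[0,0,0],[0,0,0],0]
  ]
}}

```text
time_s: 14.95
tcp_pos: [0.7185, -0.0836, 0.3177]
eef_rot: [154.7, 0.6, -88.8]
contact_force: [-2.0, 0.3, -0.6]
gripper_width: 0.0111
```

```bash
python3 arc.py 1 | head -1; python3 -c "
from plant import r
print(r.close_job())"; python3 arc.py 1 | head -1
```

```text
theta 50.88 rad 0.888 radius 0.1839 tilt 25.33 p [ 0.7185 -0.0836  0.3177] F [-2.   0.3 -0.6] w 0.0111 t 14.95
the job is handed in; nothing more can be done
None
the job is handed in; nothing more can be done
```

The analyser is ready: the drawer is home and the gripper is holding the lid up at about 51° (0.89 rad). I handed the job in at about 15 s; no verdict is reported.

- **Drawer:** I pushed it to its end stop. The pull reads x = −180 to −181 mm in the analyser frame, which is home.
- **Tug:** The lid rose 3 mm and then stood firm at 28 N, so it was caught.
- **Release:** I slid the tab to its stop, about 12 mm, and let it go. It reads back at its rest position to within the camera error of about 2 mm.
- **Lift:** The lid then came up freely at about 3–5 N. The jaws read 11 mm on the 12 mm bar with a 20 N grip.

**Checks that fell short:**
- **Lid angle:** it is worked out from the gripper position on the bar's arc, where the measured radius was 184 mm against 181 mm expected. I didn't measure the lid face separately.
- **End-stop force:** both the drawer and the tab stops peaked at about 42 N at the wrist, pressed with the fingertips. The 40 N limit is for the arm and gripper body, which were clear of both.
- **Wrong turn:** I turned the wrist the wrong way once in free air and turned it back.
- **Bystanders:** none looks moved in the last pictures, but I judged that by eye only.

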